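# Feel out a spindle's end float and leave it at mid-float

## Robot

A 6-joint arm with a two-finger parallel gripper is mounted at the origin on a cart in front of the work surface, level with it; the furniture and walls round the work are solid. World frame = base frame: x ahead of the robot, y to its left, z up, the work surface at z = 0. Lengths are in m, angles in rad, forces in N, time in s.
With the tool pointing down it reaches from about 0.35 to 0.85 m from the base axis. Payload 8.1 kg.
Tool frame: the origin (TCP) lies on the mounting face of the last link; the fingertips stand 186 mm ahead of it and the grasp point (between the pads) lies 167 mm ahead of it (grip_point_offset is the distance from the TCP to the grasp point, in m); z points along the fingers, y is the direction in which the jaws open and shut (so a half turn about z gives the same grasp; the last joint's range is limited). The gripper opens to 93 mm and grips with 3 to 60 N. Pads are 15 mm wide; open, the fingers measure 128 mm over their backs; the gripper's body (75 mm by 188 mm) begins 65 mm behind the grasp point.
Start: joints at [1.181, 0.13, 1.488, -0, 1.523, -0.085], TCP at [0.18, 0.572, 0.405] pointing down, gripper open.
Joint ranges: [-2.96, 2.96], [-0.89, 2.26], [0.02, 2.5], [-1.34, 4.48], [0, 2.73], [-2.66, 2.66]. Speed limits (rad/s): [2.39, 2.39, 2.79, 3.14, 3.14, 3.14].

## Interface

Orientations are given as a rotation vector (axis times angle).
In Python, from plant import read_state, read_camera, close_job, grip_point_offset gives the robot as it stands.
- The arm moves only by the shell command python3 -m creep 'ROWS' [OPENING] [FORCE]. ROWS is JSON, a list of rows, each a list of 2 entries, a list of its own where there are three numbers: the shift along the tool's x, y, z in cm, then the turn, a rotation vector about the tool's x, y, z in degrees. In form: [[[tx, ty, tz], [rx, ry, rz]], ...]. A call has 1 to 12 rows; each row shifts and turns the commanded pose from where the row before left it, along the tool's axes as they then stand; what a row does not reach is not made up. A row lasts 1/12 s, in which the tool goes at most 41.7 mm and 7.16 degrees, less where a joint would pass 70% of its speed; a pose out of reach is approached as far as the arm can. A call is refused whole if a number of a shift passes 4.17 or a number of a turn 7.16, either way. A call with a gripper value outside its range is refused whole. OPENING is the opening in per cent of the stroke, from 0 (shut) to 100 (fully open), set as the call begins (- or left out, the last holds). The fingers move at their own pace and stop on an object; FORCE is the grip in N (left out, the last holds). Time passes only in rows, so rows that do not move let the fingers close. It gives the time, the measured TCP pose, the force and the opening at its end, in the units of the state.
- read_state(): the state, without advancing time (a new reading comes with each control period).
- read_camera(name): name is "side" or "top" or "wrist"; returns a dict with "img" (420x560x3 uint8, red, green, blue), "K" (3x3 intrinsics, pixels), "k1" (the pictures are not rectified: a ray, as slopes to the right and down, at radius r is drawn at 1 + k1 r^2 times it, then the intrinsics apply), "T" (4x4, takes a point from camera to world coordinates). Camera axes: x right, y down, z forward; pixel columns grow to the right and rows downward; lengths in m; the calibration is good to about 2 mm. A picture is of the moment at which its call begins. There is no depth.
- close_job(): hands the job in, once; it reports no verdict.
The state is a dict: "t": time; "q": joint angles; "dq": joint speeds; "joint_torque": joint torques, N m; "tool_pos": TCP position; "orientation": TCP orientation; "force": force on the tool from outside, world axes, zero at the start; "wrist_torque": the same for the moment, N m; "opening": finger opening in m.
Only numpy, scipy, OpenCV 4.12 (cv2) and the standard library are available. Lean on these libraries where they do the work, as an engineer would, in place of code of your own. Each camera call takes 0.05 s, during which the arm holds its last target.

## Task

Find the end float of the spindle in the bearing unit by its coupling hub: push the spindle gently in until it bears on its inner stop, then pull it gently out until it bears on its outer stop, holding it on each stop with some 8 N for about half a second. Then leave the spindle midway between the two stops, to within a millimetre and a half, and let go of it. Use no more than about 15 N along the shaft, and do not disturb the things lying round the unit.

Things in the scene. Friction and masses are not known exactly. Their poses are not given: they have to be found in the camera images.
- unit: grey bearing unit fixed to the desk: barrel 76 mm across on a foot 150 x 100 x 12 mm, 110 mm high with its oil plug. Origin: centre of the foot's underside. Its x axis is the spindle's direction: the coupling hub stands out on the -x side, a plain shaft stub on the +x side. The spindle's axis runs 70 mm above the origin; the front cover and seal end at x = -65 mm.
- hub (a point): middle of the steel coupling hub's grip, on the spindle's axis, 70 mm above the desk. The grip is a plain cylinder 32 mm in diameter and 40 mm long (20 mm either side of this point). At its outer end is a flange 44 mm in diameter, 8 mm thick; behind it a 20 mm shaft runs at least 35 mm to the unit's cover. The spindle slides along the unit's x axis (in = +x) and does not turn or tilt.
- bearing (a point): point on the axis inside the barrel that moves with the spring-seated bearings and their stops, axes as the unit's. It gives along the axis by 1 mm per 16 N put on the spindle. The two stops are hidden: the float is 10 to 18 mm, its middle is not known, and where it lies in the unit varies. Seals drag on the spindle with about 2.5 N, so it stays where it is left.
- ring_gauge: bystander: steel ring 47 mm across, 18 mm high; origin at the centre of its underside
- dial_gauge: bystander: dial indicator lying on its back, 94 x 56 x 22 mm, stem along its -x; origin at the centre of its underside
- vee_block: bystander: steel vee block 38 x 62 x 42 mm; origin at the centre of its underside

How it is judged:
By the outcome, as a careful person would: the job done as asked, in the order asked, and still so for the second after the job is handed in, with the robot touching nothing.
It also fails if it takes over 51 s, if anything falls off the work surface, if the arm or the gripper's body presses on something with over 40 N, if the wrist force passes 120 N, or if a joint passes its speed limit or range.

## Working session

There is one attempt and no reset: what is moved stays moved. The work goes in short steps, Python scripts to look and compute and a shell command to move; the robot and the scene stay as the last step left them, time stands still between calls to the robot, and variables do not carry over. Pictures are saved under pics/ and viewed, and the job is handed in when it is done.

```bash
mkdir -p pics; ls; python3 - <<'E'
from plant import *
import cv2,numpy as np
s=read_state()
for k,v in s.items(): print(k,np.round(v,4))
print(grip_point_offset)
for n in ("side","top","wrist"):
    c=read_camera(n); cv2.imwrite(f"pics/{n}0.png",c["img"][:,:,::-1]); print(n,c["K"],c["k1"],np.round(c["T"],4))
E
```

```text
pics
t 0.0
q [ 1.1806  0.1312  1.4892 -0.      1.523  -0.0854]
dq [ 0.0005 -0.0003 -0.0003 -0.0006  0.0008 -0.001 ]
joint_torque [-1.10000e-03 -5.59844e+01 -4.91758e+01  7.67000e-02  3.57000e-02
 -2.00000e-04]
tool_pos [0.1799 0.5722 0.4037]
orientation [-4.7680e-01 -3.1048e+00  2.8000e-03]
force [-0.2023 -0.2278  1.0918]
wrist_torque [ 0.0351  0.0327 -0.0226]
opening 0.0931
0.1673
side [[476.86095585   0.         272.895672  ]
 [  0.         476.86095585 210.88080517]
 [  0.           0.           1.        ]] 0.04658744994794348 [[ 0.8932 -0.3412  0.2931  0.3331]
 [-0.4497 -0.6737  0.5864 -0.2317]
 [-0.0026 -0.6555 -0.7552  0.7175]
 [ 0.      0.      0.      1.    ]]
top [[472.6168023    0.         270.45731127]
 [  0.         472.6168023  208.25130581]
 [  0.           0.           1.        ]] -0.1297951933301522 [[-0.0106 -0.9849  0.173   0.43  ]
 [-0.9994  0.0045 -0.0355  0.2905]
 [ 0.0342 -0.1733 -0.9843  0.9242]
 [ 0.      0.      0.      1.    ]]
wrist [[348.3999062    0.         280.81967545]
 [  0.         348.3999062  206.05637376]
 [  0.           0.           1.        ]] -0.0026386698122896637 [[ 0.2993  0.9153  0.2697  0.1047]
 [ 0.9542 -0.2864 -0.0869  0.5956]
 [-0.0022  0.2834 -0.959   0.383 ]
 [ 0.      0.      0.      1.    ]]
```

View pics/side0.png

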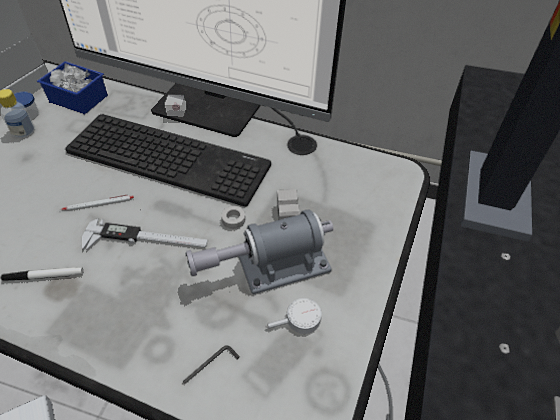

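View pics/top0.png

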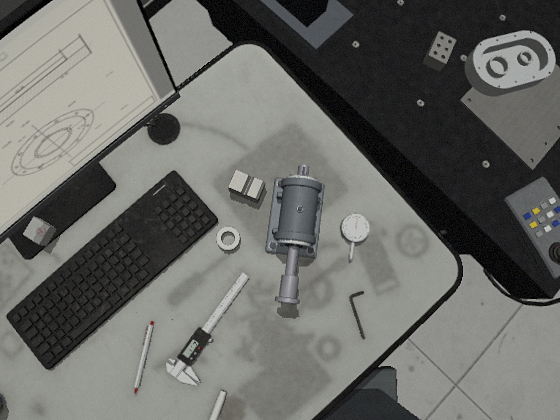

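View pics/wrist0.png

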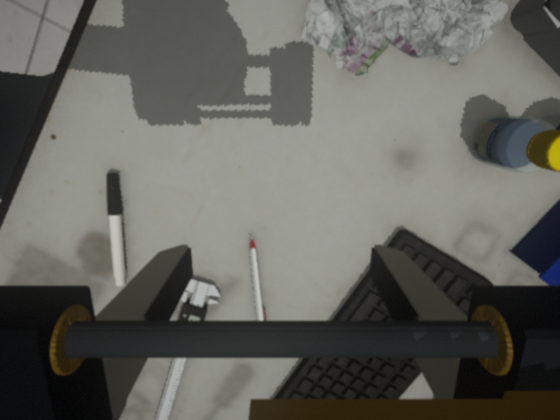

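The side view shows the hub at about (205,261), the unit at (285,240), the ring at (233,217), the vee block at (288,202) and the dial at (303,315). The top view shows the hub at about (288,290), the unit at (296,215), the dial at (355,230), the ring at (228,239) and the vee block at (247,187). The wrist view shows nothing of the unit. Next I'll enlarge the unit in both views.

```bash
cat > h.py <<'E'
import numpy as np,cv2
from plant import *
def ray(c,u,v):
    K=c["K"];x,y=(u-K[0,2])/K[0,0],(v-K[1,2])/K[1,1]
    a,b=x,y
    for _ in range(30):
        f=1+c["k1"]*(a*a+b*b);a,b=x/f,y/f
    return c["T"][:3,3],c["T"][:3,:3]@np.array([a,b,1.])
def onz(c,u,v,z):
    o,d=ray(c,u,v);return o+d*(z-o[2])/d[2]
def proj(c,p):
    T=c["T"];q=T[:3,:3].T@(np.asarray(p)-T[:3,3]);a,b=q[:2]/q[2];f=1+c["k1"]*(a*a+b*b)
    return np.array([c["K"][0,0]*a*f+c["K"][0,2],c["K"][1,1]*b*f+c["K"][1,2]])
def tri(c1,p1,c2,p2):
    o1,d1=ray(c1,*p1);o2,d2=ray(c2,*p2)
    s=np.linalg.lstsq(np.c_[d1,-d2],o2-o1,rcond=None)[0]
    a,b=o1+s[0]*d1,o2+s[1]*d2;return (a+b)/2,np.linalg.norm(a-b)
E
python3 - <<'E'
import cv2
a=cv2.imread("pics/top0.png")[155:325,230:360];cv2.imwrite("pics/top0c.png",cv2.resize(a,None,fx=3.5,fy=3.5,interpolation=cv2.INTER_CUBIC))
a=cv2.imread("pics/side0.png")[180:300,170:340];cv2.imwrite("pics/side0c.png",cv2.resize(a,None,fx=4.5,fy=4.5,interpolation=cv2.INTER_CUBIC))
E
```

```text
(no output)
```

View pics/top0c.png

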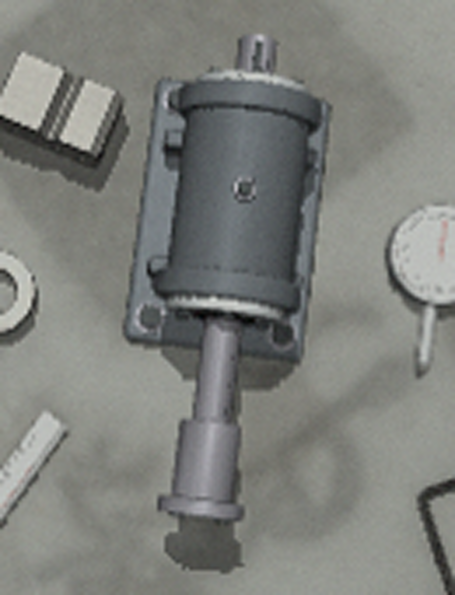

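View pics/side0c.png

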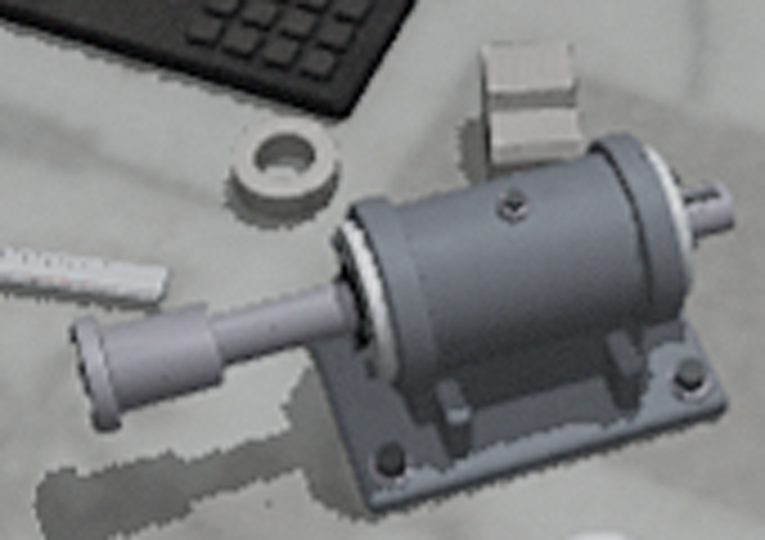

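```bash
python3 - <<'E'
from h import *
t=read_camera("top");s=read_camera("side")
P=lambda x,y:(230+x/3.5,155+y/3.5)
S=lambda x,y:(170+x/4.5,180+y/4.5)
print("foot",[np.round(onz(t,*P(*p),.012)[:2],4) for p in((128,340),(300,358),(327,103),(157,80))])
C=np.mean([onz(t,*P(*p),.012)[:2] for p in((128,340),(300,358),(327,103),(157,80))],0);print("C",C)
print("side foot",[np.round(onz(s,*S(*p),.012)[:2],4) for p in((372,505),(728,405))])
for n,p in dict(inL=(180,420),inR=(241,423),outL=(174,494),outR=(238,500),flL=(158,502),flR=(243,510),shL=(202,322),shR=(239,322),stub=(258,38)).items(): print(n,np.round(onz(t,*P(*p),.07)[:2],4))
# bystanders
for n,p,z in(("ring",(228,239),.018),("dial",(355,230),.022),("vee",(247,187),.042)):print(n,np.round(onz(t,*p,z)[:2],3))
E
```

```text
foot [array([0.5044, 0.266 ]), array([0.4936, 0.1709]), array([0.638 , 0.1516]), array([0.6516, 0.2482])]
C [0.57189909 0.20915952]
side foot [array([0.4935, 0.1676]), array([0.6374, 0.1456])]
inL [0.4583 0.2412]
inR [0.4564 0.2098]
outL [0.4206 0.2448]
outR [0.4172 0.2121]
flL [0.4167 0.253 ]
flR [0.4121 0.2096]
shL [0.5087 0.2291]
shR [0.5085 0.2099]
stub [0.6606 0.1965]
ring [0.53 0.34]
dial [0.545 0.094]
vee [0.627 0.303]
```

The foot, hub and stub agree: the axis yaw is about -7.55° and the hub grip is centred near (0.438, 0.227, 0.07). I'll turn the tool by -9.9° about its z axis and fly over.

```bash
python3 -m creep '[[[0,0,0],[0,0,-4.95]],[[0,0,0],[0,0,-4.95]],[[-1.5,-1.5,0],[0,0,0]],[[-2.7,-2.7,0],[0,0,0]],[[-2.7,-2.7,0],[0,0,0]],[[-2.7,-2.7,0],[0,0,0]],[[-2.7,-2.7,0],[0,0,0]],[[-2.7,-2.7,0],[0,0,0]],[[-2.7,-2.7,0],[0,0,0]],[[-2.7,-2.7,0],[0,0,0]],[[-2.7,-2.7,0],[0,0,0]],[[-2,-2,0],[0,0,0]]]' 100
cat > m.py <<'E'
from h import *
from scipy.spatial.transform import Rotation as Ro
s=read_state();R=Ro.from_rotvec(s["orientation"]).as_matrix()
a=np.radians(-7.55);ax=np.array([np.cos(a),np.sin(a),0])
H=np.array([.438,.227,.07])
g=s["tool_pos"]+R[:,2]*grip_point_offset
print("t",s["t"],"tcp",np.round(s["tool_pos"],4),"grip",np.round(g,4),"yaw x",np.degrees(np.arctan2(R[1,0],R[0,0])),"tilt",np.round(R[:2,2],4))
print("to hub in tool axes cm",np.round(R.T@(H-g)*100,2),"axial pos of grip rel H mm",round(1000*ax@(g-H),2),"lat",round(1000*np.cross(ax,g-H)[2],2))
f=s["force"];print("force",np.round(f,2),"axial",round(ax@f,2),"tq",np.round(s["wrist_torque"],2),"open",s["opening"])
E
python3 m.py
```

```text
t: 1.25
tool_pos: [0.397, 0.2881, 0.4048]
orientation: [0.209, 3.134, -0.001]
force: [-0.3, 0.1, -0.9]
opening: 0.0926
t 1.25 tcp [0.397  0.2881 0.4048] grip [0.3971 0.2881 0.2375] yaw x 172.38164199599066 tilt [ 0.0007 -0.0004]
to hub in tool axes cm [-4.85 -5.51 16.76] axial pos of grip rel H mm -48.53 lat 55.17
force [-0.32  0.11 -0.9 ] axial -0.33 tq [ 0.01  0.04 -0.01] open 0.09262218503970629
```

```bash
python3 -m creep '[[[0,0,0],[0,0,0]],[[0,0,0],[0,0,0]],[[0,0,0],[0,0,0]]]'; python3 m.py
```

```text
t: 1.5
tool_pos: [0.3957, 0.2907, 0.4047]
orientation: [-0.208, -3.134, -0.0]
force: [0.4, -0.2, 0.5]
opening: 0.093
t 1.5 tcp [0.3957 0.2907 0.4047] grip [0.3956 0.2907 0.2374] yaw x 172.39641361296717 tilt [-0.0004  0.0003]
to hub in tool axes cm [-5.05 -5.76 16.73] axial pos of grip rel H mm -50.42 lat 57.61
force [ 0.44 -0.2   0.48] axial 0.46 tq [ 0.04 -0.01  0.05] open 0.09297701129657035
```

```bash
python3 -m creep '[[[-1.3,-1.5,0],[0,0,0]],[[-1.3,-1.5,1],[0,0,0]],[[-1.3,-1.5,2],[0,0,0]],[[-1.15,-1.26,2],[0,0,0]],[[0,0,1],[0,0,0]],[[0,0,0],[0,0,0]],[[0,0,0],[0,0,0]],[[0,0,0],[0,0,0]]]'; python3 m.py; python3 - <<'E'
from h import *
for n in("wrist","top","side"):cv2.imwrite(f"pics/{n}1.png",read_camera(n)["img"][:,:,::-1])
E
```

```text
t: 2.17
tool_pos: [0.438, 0.228, 0.3459]
orientation: [0.205, 3.134, 0.001]
force: [0.3, 0.0, -0.9]
opening: 0.093
t 2.1667 tcp [0.438  0.228  0.3459] grip [0.4382 0.2282 0.1786] yaw x 172.52644686138225 tilt [0.001  0.0008]
to hub in tool axes cm [ 1.000e-02 -1.300e-01  1.086e+01] axial pos of grip rel H mm 0.01 lat 1.19
force [ 0.33  0.03 -0.86] axial 0.32 tq [-0.02 -0.04 -0.02] open 0.09300566397099858
```

View pics/wrist1.png

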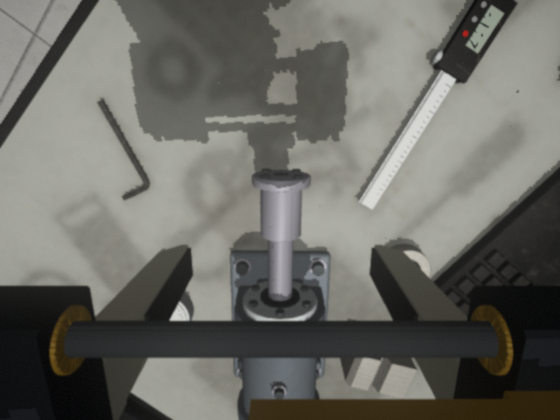

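View pics/side1.png

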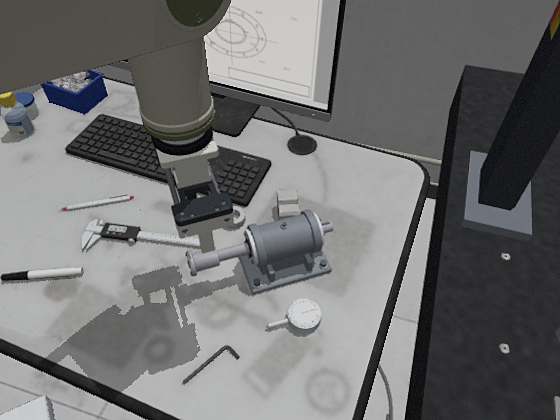

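Wrist view: the hub grip sits at columns 262–301, rows 190–240, centred (col 281) between the fingers. I'll check this by ray and then descend.

```bash
python3 - <<'E'
from h import *
w=read_camera("wrist")
for p in((262,215),(301,215),(281,190),(281,240),(281,290)):print(p,np.round(onz(w,*p,.07)[:2],4))
print(proj(w,[.438,.227,.07]))
E
python3 -m creep '[[[0,-0.12,1],[0,0,0]],[[0,0,2],[0,0,0]],[[0,0,2],[0,0,0]],[[0,0,2],[0,0,0]],[[0,0,2],[0,0,0]],[[0,0,1],[0,0,0]],[[0,0,0.8],[0,0,0]],[[0,0,0],[0,0,0]],[[0,0,0],[0,0,0]],[[0,0,0],[0,0,0]]]'; python3 m.py
```

```text
(262, 215) [0.4407 0.2128]
(301, 215) [0.4446 0.2425]
(281, 190) [0.4229 0.2298]
(281, 240) [0.4631 0.2246]
(281, 290) [0.5069 0.2189]
[279.89793152 209.43469361]
t: 3.2
tool_pos: [0.4387, 0.2258, 0.2379]
orientation: [0.207, 3.133, 0.001]
force: [0.9, -0.3, 0.1]
opening: 0.093
t 3.2 tcp [0.4387 0.2258 0.2379] grip [0.439  0.2259 0.0706] yaw x 172.43686790352632 tilt [0.0018 0.0007]
to hub in tool axes cm [0.12 0.09 0.06] axial pos of grip rel H mm 1.17 lat -0.94
force [ 0.86 -0.32  0.08] axial 0.9 tq [ 0.   -0.01 -0.01] open 0.09304704258490776
```

```bash
python3 -m creep '[[[0,0.1,0],[0,0,0]],[[0,0,0],[0,0,0]],[[0,0,0],[0,0,0]],[[0,0,0],[0,0,0]],[[0,0,0],[0,0,0]],[[0,0,0],[0,0,0]],[[0,0,0],[0,0,0]],[[0,0,0],[0,0,0]],[[0,0,0],[0,0,0]],[[0,0,0],[0,0,0]]]' 0 8; python3 m.py
```

```text
t: 4.03
tool_pos: [0.4384, 0.2271, 0.2369]
orientation: [0.207, 3.134, 0.003]
force: [1.2, 11.7, -3.9]
opening: 0.0317
t 4.0333 tcp [0.4384 0.2271 0.2369] grip [0.4384 0.2275 0.0696] yaw x 172.42511925717932 tilt [0.0005 0.0019]
to hub in tool axes cm [ 0.04 -0.05 -0.04] axial pos of grip rel H mm 0.37 lat 0.52
force [ 1.23 11.69 -3.91] axial -0.32 tq [ 1.97 -0.17 -0.04] open 0.03170015697721171
```

```bash
python3 -m creep '[[[0,0.1,0],[0,0,0]],[[0,0,0],[0,0,0]],[[0,0,0],[0,0,0]],[[0,0,0],[0,0,0]]]'; python3 m.py
```

```text
t: 4.37
tool_pos: [0.4384, 0.2278, 0.2368]
orientation: [0.207, 3.135, 0.001]
force: [-0.2, 3.9, -1.9]
opening: 0.0314
t 4.3667 tcp [0.4384 0.2278 0.2368] grip [0.4384 0.2278 0.0695] yaw x 172.43956999035163 tilt [0.0001 0.0005]
to hub in tool axes cm [ 0.03 -0.09 -0.06] axial pos of grip rel H mm 0.28 lat 0.89
force [-0.19  3.88 -1.92] axial -0.7 tq [ 0.6  -0.04 -0.02] open 0.03144920002566688
```

```bash
python3 -m creep '[[[0,0.05,0.02],[0,0,0]],[[0,0,0],[0,0,0]],[[0,0,0],[0,0,0]],[[0,0,0],[0,0,0]],[[0,0,0],[0,0,0]]]' 0 45; python3 m.py;  python3 -m creep '[[[-0.05,0,0],[0,0,0]],[[-0.05,0,0],[0,0,0]],[[-0.05,0,0],[0,0,0]],[[-0.05,0,0],[0,0,0]],[[0,0,0],[0,0,0]],[[0,0,0],[0,0,0]]]'; python3 m.py
```

```text
t: 4.78
tool_pos: [0.4385, 0.228, 0.2367]
orientation: [0.207, 3.135, -0.0]
force: [-1.6, 1.5, 2.0]
opening: 0.0312
t 4.7833 tcp [0.4385 0.228  0.2367] grip [0.4385 0.228  0.0694] yaw x 172.4334507841238 tilt [-0.     -0.0001]
to hub in tool axes cm [ 0.04 -0.1  -0.06] axial pos of grip rel H mm 0.35 lat 1.04
force [-1.61  1.48  2.  ] axial -1.79 tq [ 0.09  0.25 -0.14] open 0.03119250183448135
t: 5.28
tool_pos: [0.4405, 0.2277, 0.2366]
orientation: [0.207, 3.135, -0.0]
force: [-1.5, 0.5, 3.4]
opening: 0.031
t 5.2833 tcp [0.4405 0.2277 0.2366] grip [0.4406 0.2277 0.0693] yaw x 172.43689464818465 tilt [ 0.0002 -0.0001]
to hub in tool axes cm [ 0.25 -0.11 -0.07] axial pos of grip rel H mm 2.45 lat 1.06
force [-1.53  0.51  3.42] axial -1.58 tq [ 0.01  0.35 -0.1 ] open 0.03103875564172504
```

```bash
cat > f.py <<'E'
import sys
from h import *
from scipy.spatial.transform import Rotation as Ro
s=read_state();R=Ro.from_rotvec(s["orientation"]).as_matrix()
a=np.radians(-7.55);ax=np.array([np.cos(a),np.sin(a),0])
H=np.array([.438,.227,.07]);g=s["tool_pos"]+R[:,2]*grip_point_offset
print("t %.2f axial pos %.2f tcp %.2f F %.2f lat %.2f z %.2f open %.2f"%(s["t"],1000*ax@(g-H),1000*ax@(s["tool_pos"]-H),ax@s["force"],np.cross(ax,s["force"])[2],s["force"][2],s["opening"]*1e3))
E
python3 -m creep '[[[-0.05,0,0],[0,0,0]],[[-0.05,0,0],[0,0,0]],[[-0.05,0,0],[0,0,0]],[[0,0,0],[0,0,0]]]' >/dev/null; python3 f.py
```

```text
t 5.62 axial pos 3.96 tcp 3.94 F -2.72 lat -0.07 z 4.11 open 30.78
```

```bash
python3 -m creep '[[[-0.05,0,0],[0,0,0]],[[-0.05,0,0],[0,0,0]],[[-0.05,0,0],[0,0,0]],[[0,0,0],[0,0,0]]]' >/dev/null; python3 f.py
```

```text
t 5.95 axial pos 5.49 tcp 5.46 F -2.22 lat 0.05 z 4.87 open 30.89
```

```bash
python3 -m creep '[[[-0.05,0,-0.05],[0,0,0]],[[-0.05,0,0],[0,0,0]],[[-0.05,0,0],[0,0,0]],[[0,0,0],[0,0,0]]]' >/dev/null; python3 f.py
```

```text
t 6.28 axial pos 6.05 tcp 6.35 F -6.10 lat -1.12 z 3.73 open 30.98
```

```bash
python3 -m creep '[[[-0.05,0,0],[0,0,0]],[[-0.05,0,0],[0,0,0]],[[-0.05,0,0],[0,0,0]],[[0,0,0],[0,0,0]]]' >/dev/null; python3 f.py
```

```text
t 6.62 axial pos 6.44 tcp 7.13 F -12.05 lat -0.76 z 7.63 open 31.17
```

```bash
python3 -m creep '[[[0.01,0,-0.02],[0,0,0]],[[0,0,0],[0,0,0]]]' >/dev/null; python3 f.py;  python3 -m creep '[[[0,0,0],[0,0,0]],[[0,0,0],[0,0,0]],[[0,0,0],[0,0,0]]]' >/dev/null; python3 f.py; python3 -m creep '[[[0,0,0],[0,0,0]],[[0,0,0],[0,0,0]],[[0,0,0],[0,0,0]]]' >/dev/null; python3 f.py; python3 m.py
```

```text
t 6.78 axial pos 6.39 tcp 7.02 F -10.03 lat 0.01 z 6.38 open 31.09
t 7.03 axial pos 6.40 tcp 7.04 F -9.05 lat -0.08 z 6.39 open 31.15
t 7.28 axial pos 6.40 tcp 7.03 F -10.95 lat -0.16 z 6.29 open 31.20
t 7.2833 tcp [0.4451 0.2272 0.2366] grip [0.4445 0.2272 0.0693] yaw x 172.45136460245644 tilt [-0.0038 -0.0002]
to hub in tool axes cm [ 0.64 -0.1  -0.07] axial pos of grip rel H mm 6.4 lat 1.01
force [-10.87   1.28   6.29] axial -10.95 tq [ 0.23  1.61 -0.21] open 0.031199467568007306
```

```bash
python3 -m creep '[[[0.05,0,0],[0,0,0]],[[0.05,0,0],[0,0,0]],[[0.05,0,0],[0,0,0]],[[0.05,0,0],[0,0,0]],[[0.07,0,0],[0,0,0]],[[0.07,0,0],[0,0,0]],[[0.07,0,0],[0,0,0]],[[0.05,0,0],[0,0,0]],[[0,0,0],[0,0,0]]]' >/dev/null; python3 f.py
```

```text
t 8.03 axial pos 3.59 tcp 3.59 F 2.13 lat 1.11 z -8.15 open 30.73
```

```bash
python3 -m creep '[[[0.05,0,0],[0,0,0]],[[0.07,0,0],[0,0,0]],[[0.07,0,0],[0,0,0]],[[0.07,0,0],[0,0,0]],[[0.05,0,0],[0,0,0]],[[0.05,0,0],[0,0,0]],[[0,0,0],[0,0,0]]]' >/dev/null; python3 f.py
```

```text
t 8.62 axial pos -0.27 tcp -0.20 F 2.06 lat 1.81 z -9.28 open 31.04
```

```bash
python3 -m creep '[[[0.05,0,0.03],[0,0,0]],[[0.05,0,0.03],[0,0,0]],[[0.05,0,0],[0,0,0]],[[0.05,0,0],[0,0,0]],[[0.05,0,0],[0,0,0]],[[0,0,0],[0,0,0]]]' >/dev/null; python3 f.py
```

```text
t 9.12 axial pos -2.38 tcp -2.43 F 2.40 lat 0.21 z -5.20 open 31.42
```

```bash
python3 -m creep '[[[0.05,0,0],[0,0,0]],[[0.05,0,0],[0,0,0]],[[0.05,0,0],[0,0,0]],[[0,0,0],[0,0,0]]]' >/dev/null; python3 f.py
```

```text
t 9.45 axial pos -3.92 tcp -3.96 F 3.20 lat -2.20 z -4.12 open 31.05
```

```bash
python3 -m creep '[[[0.05,0,0],[0,0,0]],[[0.05,0,0],[0,0,0]],[[0.03,0,0],[0,0,0]],[[0,0,0],[0,0,0]]]' >/dev/null; python3 f.py
```

```text
t 9.78 axial pos -5.24 tcp -5.26 F 1.89 lat -0.68 z -2.87 open 31.40
```

```bash
python3 -m creep '[[[0.05,0,0],[0,0,0]],[[0.05,0,0],[0,0,0]],[[0.05,0,0],[0,0,0]],[[0,0,0],[0,0,0]]]' >/dev/null; python3 f.py
```

```text
t 10.12 axial pos -6.79 tcp -6.81 F 2.12 lat -1.23 z -2.06 open 30.92
```

```bash
python3 -m creep '[[[0.05,0,0],[0,0,0]],[[0.05,0,0],[0,0,0]],[[0.05,0,0],[0,0,0]],[[0,0,0],[0,0,0]]]' >/dev/null; python3 f.py
```

```text
t 10.45 axial pos -8.30 tcp -8.32 F 3.37 lat 0.21 z -1.71 open 31.05
```

```bash
python3 -m creep '[[[0.05,0,0],[0,0,0]],[[0.05,0,0],[0,0,0]],[[0.03,0,0],[0,0,0]],[[0,0,0],[0,0,0]]]' >/dev/null; python3 f.py
```

```text
t 10.78 axial pos -8.79 tcp -9.09 F 6.33 lat -0.28 z -5.32 open 31.45
```

```bash
python3 -m creep '[[[0.05,0,0.02],[0,0,0]],[[0.05,0,0],[0,0,0]],[[0,0,0],[0,0,0]],[[0,0,0],[0,0,0]]]' >/dev/null; python3 f.py
```

```text
t 11.12 axial pos -9.05 tcp -9.59 F 9.86 lat -1.26 z -6.67 open 31.09
```

```bash
python3 -m creep '[[[0.01,0,0],[0,0,0]],[[0,0,0],[0,0,0]],[[0,0,0],[0,0,0]],[[0,0,0],[0,0,0]]]' >/dev/null; python3 f.py;python3 -m creep '[[[0,0,0],[0,0,0]],[[0,0,0],[0,0,0]],[[0,0,0],[0,0,0]],[[0,0,0],[0,0,0]]]' >/dev/null; python3 f.py; python3 - <<'E'
from h import *
for n in("wrist","top","side"):cv2.imwrite(f"pics/{n}2.png",read_camera(n)["img"][:,:,::-1])
E
```

```text
t 11.45 axial pos -9.06 tcp -9.63 F 10.83 lat -0.88 z -6.59 open 31.04
t 11.78 axial pos -9.06 tcp -9.63 F 9.81 lat -0.26 z -7.17 open 31.56
```

```bash
python3 -m creep '[[[-0.07,0,-0.02],[0,0,0]],[[-0.07,0,0],[0,0,0]],[[-0.07,0,0],[0,0,0]],[[-0.07,0,0],[0,0,0]],[[-0.07,0,0],[0,0,0]],[[-0.08,0,0],[0,0,0]],[[-0.08,0,0],[0,0,0]],[[-0.08,0,0],[0,0,0]],[[-0.08,0,0],[0,0,0]],[[-0.06,0,0],[0,0,0]],[[-0.04,0,0],[0,0,0]],[[0,0,0],[0,0,0]]]' >/dev/null; python3 f.py
```

```text
t 12.93 axial pos -2.91 tcp -2.91 F -2.10 lat -0.30 z 2.31 open 31.29
```

```bash
python3 -m creep '[[[-0.05,0,0],[0,0,0]],[[-0.05,0,0],[0,0,0]],[[-0.05,0,0],[0,0,0]],[[-0.01,0,0],[0,0,0]],[[0,0,0],[0,0,0]],[[0,0,0],[0,0,0]]]' >/dev/null; python3 f.py; python3 - <<'E'
from h import *
for n in("top","side"):cv2.imwrite(f"pics/{n}3.png",read_camera(n)["img"][:,:,::-1])
E
```

```text
t 13.43 axial pos -1.33 tcp -1.34 F -1.75 lat -0.57 z 1.87 open 31.21
```

```bash
python3 -m creep '[[[0.03,0,0],[0,0,0]],[[0,0,0],[0,0,0]]]' >/dev/null; python3 f.py; python3 -m creep '[[[0,0,0],[0,0,0]],[[0,0,0],[0,0,0]]]' 0 5 >/dev/null; python3 f.py; python3 -m creep '[[[0,0,0],[0,0,0]],[[0,0,0],[0,0,0]],[[0,0,0],[0,0,0]],[[0,0,0],[0,0,0]],[[0,0,0],[0,0,0]],[[0,0,0],[0,0,0]],[[0,0,0],[0,0,0]]]' 90 >/dev/null; python3 f.py
```

```text
t 13.70 axial pos -1.43 tcp -1.53 F 0.65 lat -0.38 z 2.06 open 31.19
t 13.87 axial pos -1.49 tcp -1.56 F -0.19 lat 0.21 z 0.27 open 31.85
t 14.45 axial pos -1.66 tcp -1.67 F 0.03 lat 0.94 z -0.22 open 73.86
```

Released. I'll rise straight up and compare the pictures.

```bash
python3 -m creep '[[[0,0,-0.5],[0,0,0]],[[0,0,-2],[0,0,0]],[[0,0,-2.5],[0,0,0]],[[0,0,-2.5],[0,0,0]],[[0,0,-2.5],[0,0,0]],[[0,0,-0.8],[0,0,0]],[[0,0,0],[0,0,0]],[[0,0,0],[0,0,0]],[[0,0,0],[0,0,0]]]' ; python3 m.py; python3 - <<'E'
from h import *
for n in("wrist","top","side"):
    c=read_camera(n);cv2.imwrite(f"pics/{n}4.png",c["img"][:,:,::-1])
    if n=="wrist": w=c
cr=lambda a,x,y,X,Y,f:cv2.resize(a[y:Y,x:X],None,fx=f,fy=f,interpolation=cv2.INTER_CUBIC)
cv2.imwrite("pics/w14.png",np.vstack([cr(cv2.imread(f"pics/wrist{i}.png"),220,160,340,310,2.6) for i in(1,4)][:1]+[]).copy())
cv2.imwrite("pics/w14.png",np.hstack([cr(cv2.imread(f"pics/wrist{i}.png"),220,160,340,310,3.2) for i in(1,4)]))
cv2.imwrite("pics/s0234.png",np.vstack([np.hstack([cr(cv2.imread(f"pics/side{i}.png"),170,220,290,290,3.2) for i in p]) for p in((0,2),(3,4))]))
E
```

```text
t: 15.2
tool_pos: [0.436, 0.2281, 0.3429]
orientation: [-0.207, -3.133, 0.002]
force: [-0.7, -0.3, -0.5]
opening: 0.0841
t 15.2 tcp [0.436  0.2281 0.3429] grip [0.4356 0.228  0.1756] yaw x 172.43853961842296 tilt [-0.0022 -0.0009]
to hub in tool axes cm [-0.27 -0.05 10.56] axial pos of grip rel H mm -2.48 lat 0.64
force [-0.68 -0.26 -0.46] axial -0.64 tq [-0.01  0.03  0.02] open 0.08405648838062257
```

View pics/w14.png

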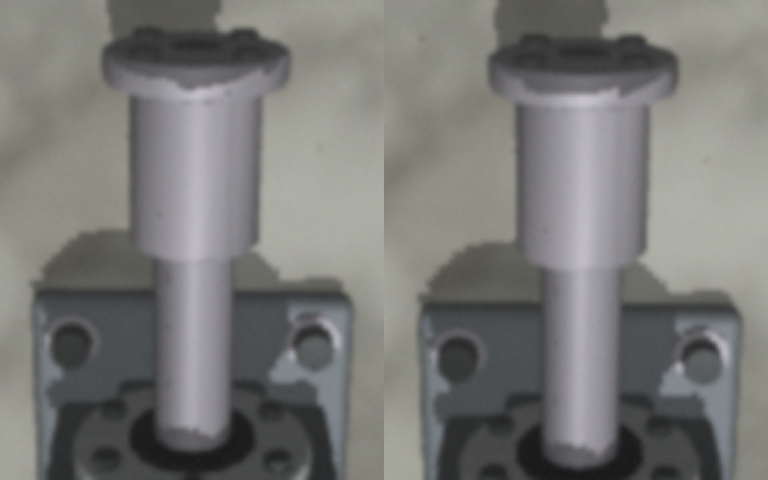

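View pics/s0234.png

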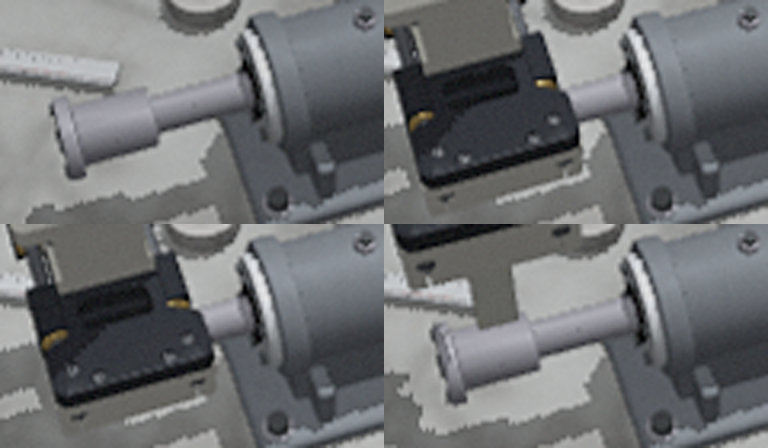

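View pics/side4.png

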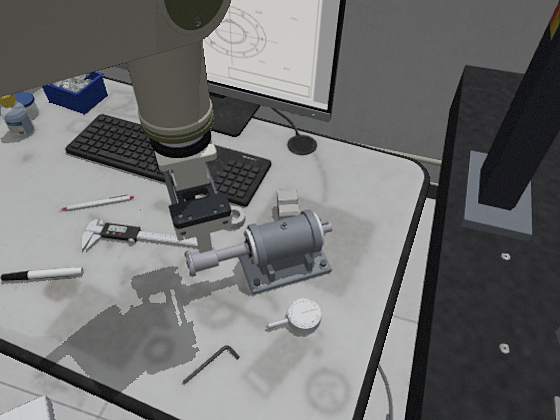

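The wrist and side views show the hub released, slightly further out than at the start, and the bystanders where they were. I'll measure the hub's net travel (1.7–1.9 mm out expected) and the bystander motion by optical flow.

```bash
python3 - <<'E'
from h import *
s=read_camera("side")
a=cv2.imread("pics/side0.png",0);b=cv2.imread("pics/side4.png",0)
def lk(pts,w=9):
    p=np.float32(pts).reshape(-1,1,2)
    q,st,e=cv2.calcOpticalFlowPyrLK(a,b,p,None,winSize=(w,w),maxLevel=1)
    return (q-p).reshape(-1,2)
ax=np.array([np.cos(np.radians(-7.55)),np.sin(np.radians(-7.55)),0])
d=proj(s,np.array([.438,.227,.07])+.001*ax)-proj(s,[.438,.227,.07]);print("px per mm",d)
P=[(188,252),(193,274),(218,265),(219,250),(217,258),(192,262),(197,270),(205,268)]
for p,f in zip(P,lk(P)):print(p,np.round(f,2),"mm",round(f@d/(d@d),2))
for n,pp in dict(unit=[(284,226),(256,284),(330,268)],dial=[(303,315),(268,328),(290,305)],ring=[(233,217),(225,222)],vee=[(280,192),(296,192),(280,213)]).items():print(n,np.round(lk(pp,15),2).tolist())
E
```

```text
px per mm [ 0.59117486 -0.1650931 ]
(188, 252) [-0.45 -0.15] mm -0.64
(193, 274) [-0.92  0.25] mm -1.56
(218, 265) [-1.02  0.26] mm -1.72
(219, 250) [-1.48  0.64] mm -2.61
(217, 258) [-0.92  0.37] mm -1.61
(192, 262) [-0.44  0.09] mm -0.72
(197, 270) [-1.1   0.25] mm -1.84
(205, 268) [-3.9   1.08] mm -6.59
unit [[-0.009999999776482582, -0.11999999731779099], [-0.03999999910593033, 0.029999999329447746], [-0.1899999976158142, 0.03999999910593033]]
dial [[0.05999999865889549, 0.09000000357627869], [0.07000000029802322, -0.029999999329447746], [-0.4399999976158142, -0.30000001192092896]]
ring [[-37.349998474121094, 7.630000114440918], [-50.0, -7.71999979019165]]
vee [[0.029999999329447746, 0.23000000417232513], [-0.11999999731779099, 0.28999999165534973], [-0.019999999552965164, 0.10999999940395355]]
```

```bash
python3 - <<'E'
from h import *
a=cv2.imread("pics/side0.png")[195:300,200:330];b=cv2.imread("pics/side4.png")[195:300,200:330]
c=cv2.imread("pics/top0.png")[160:290,190:380];d=cv2.imread("pics/top4.png")[160:290,190:380]
cv2.imwrite("pics/cmp.png",cv2.resize(np.hstack([c,d]),None,fx=2,fy=2))
E
```

```text
(no output)
```

View pics/cmp.png

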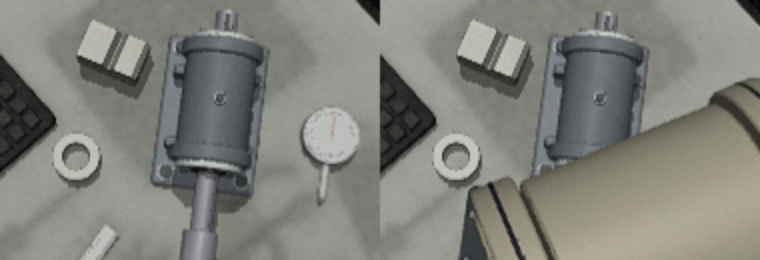

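The top view before and after shows the ring (77,158 in the crop) and the vee block unmoved. The side view already showed the dial unmoved, so I'm handing in.

```bash
python3 -c "
from plant import *
print(close_job())"
```

```text
the job is handed in; nothing more can be done
None
```

I measured the spindle's end float at about 14.5 mm, left the spindle within about 0.2 mm of midway between the stops, let go, and handed the job in at about 15.4 s.

| | Position along shaft | Wrist force | Held for |
|---|---|---|---|
| Inner stop | +6.4 mm | 9–11 N | about 0.6 s |
| Outer stop | −9.1 mm | about 10 N | about 0.6 s |

- **Force:** the seals take about 2.5 N of the wrist force, so roughly 7–8 N bore on each stop. The highest reading was about 12 N, briefly, on reaching the inner stop.
- **Float:** the span between the loaded positions was 15.5 mm. I took off about 1 mm for the bearings giving under load.
- **Final position:** midway is −1.33 mm, and the grip read −1.4 to −1.5 mm as the fingers let go.
- **Slip check:** in the side view, most of the points tracked on the hub put its net travel at 1.6–1.8 mm outwards. That agrees with the arm's own reading of about 1.8 mm, so I saw no sign of slip. Four of the eight points scattered (0.6 to 6.6 mm) and I discounted them; the gripper had changed the background.
- **Bystanders:** the vee block and dial gauge showed no real movement in the side view. The ring gauge could not be tracked there because the gripper was in front of it, but the top view shows it unmoved.
- **Side loads:** the grip pressed on the hub with up to about 12 N sideways and 9 N vertically for short spells. I trimmed most of it out before letting go.

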